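# Slide the grounds bin home and start the grinder

### The job

The coffee grinder's steel grounds bin has been left standing in front of the machine. With the fingertips, push it along the worktop into the bay between the grinder's feet, square and fully home against the stop under the chute; only then press the grinder's side lever all the way down. Push and press only: do not lift or tip the bin, and leave everything else where it stands.

Things in the scene. Friction and masses are not known exactly. Their poses are not given: they have to be found in the camera images.
- grinder: Fixed stainless coffee grinder, 150 mm wide, 364 mm tall, from x = -37 to 216 mm. Origin: on the worktop under the middle of the head's front face; x points into the bay (front to back), z up. The head is a box over the bay: 134 mm wide, x = 0 to 215, z = 115 to 205 mm. On it the round bean hopper, radius 57, at x = 102 mm. Chute at x = 22, down to z = 90 mm. Lever on the -y side.
- bay_mouth (a point): Middle of the bay's mouth on the worktop (x = -37, y = 0 in the grinder's frame), axes as the grinder's. The bay lies between two foot rails 26 mm high; it is 104 mm wide (y = -52 to +52 mm), with flared rail noses at the mouth and the bare worktop as its floor.
- bay_stop (a point): Foot of the stop, the flat front of the column across the bay's back end (x = 65, y = 0, z = 0 mm in the grinder's frame), axes as the grinder's. Home, the bin's back end touches it.
- grounds_bin: Loose grounds bin, an open stainless box 115 mm long (its x), 96 mm wide (y), 70 mm high, 3 mm walls, 0.27 to 0.53 kg. Origin: centre of its underside; z up. It starts in front of the bay, off to one side and turned up to 20 degrees, its +x end towards the bay. Home, its origin is at x = 7.5, y = 0 mm in the grinder's frame and its front end stands 50 mm out in front of the head.
- lever (a joint): The grinder's start lever: angle in rad, 0 = raised, 0.8 = fully down on its stop. Friction holds it where it is left; pressing it down takes about 4 N at the grip.
- lever_grip (a point): Middle of the lever's black cross grip, a bar 56 mm long along the grinder's y, 18 mm thick, at y = -126 mm in the grinder's frame, on a 100 mm arm pivoted at x = 110, z = 175 mm. Raised (0) it is at x = 19, z = 217 mm; half way at x = 10 mm; fully down (0.8) at x = 17, z = 139 mm.
- cup_a: Glass cup with gold rim, 60 mm across, 65 mm high; origin under its centre. Stands beside the grinder. Leave alone.
- cup_b: Glass cup with gold rim, the same size; origin under its centre. Stands off the grounds bin's front corner. Leave alone.
- saucers: Stack of five white saucers, 116 mm across, 43 mm high; origin under its centre. Leave alone.
- date_bowl: Closed green ceramic date bowl with clip-on lid, 157 mm across, 101 mm high; origin under its centre. Leave alone.
- sugar_jar: White sugar jar with steel cap, 68 mm across, 95 mm high; origin under its centre. Leave alone.
- milk_jug: Small open steel milk jug, 74 mm across, 78 mm high, handle on its +y side; origin under its centre. Leave alone.
- brush: Grinder brush lying flat, 141 mm long (its x, from -75 to +66 mm), 22 mm wide, 14 mm high. Leave alone.
Mind the look-alikes: they are no part of the job. What is shaped like the grounds_bin but purple is not meant.

How it is judged (in metres and radians):
On the way, in this order (a step that is already met when the one before it is completed fails the run):
1. the grounds bin is square and home against the stop, the lever still up (x of grounds_bin in the frame of grinder between 0.0025 and 0.012 m and y of grounds_bin in the frame of grinder between -0.008 and 0.008 m and angle between the x axis of grounds_bin and the x axis of grinder, either way round below 0.08 rad and height (world z) of grounds_bin below 0.004 m and angle between grounds_bin's own z axis and vertical below 0.05 rad and value of joint lever below 0.35 rad), for 0.2 s.
2. the lever is pressed fully down (value of joint lever above 0.72 rad), for 0.1 s.
At the end, for the whole second after the job is handed in: The bin stands upright on the worktop in the bay, at rest, within 5 mm of the stop, within 8 mm of the bay's middle and 0.08 rad (4.5 degrees) of square, and the lever is down (over 0.72 of its 0.8 rad) (x of grounds_bin in the frame of grinder between 0.0025 and 0.012 m and y of grounds_bin in the frame of grinder between -0.008 and 0.008 m and angle between the x axis of grounds_bin and the x axis of grinder, either way round below 0.08 rad and height (world z) of grounds_bin below 0.004 m and angle between grounds_bin's own z axis and vertical below 0.05 rad and value of joint lever above 0.72 rad and linear speed of grounds_bin below 0.01 m/s); the robot touches nothing.
It fails at once if the bin is lifted off the worktop (height (world z) of grounds_bin above 0.01 m).
It fails at once if the bin is tipped (angle between grounds_bin's own z axis and vertical above 0.15 rad).
It fails at once if the lever is pressed while the bin is not home (value of joint lever above 0.35 rad and x of grounds_bin in the frame of grinder below 0 m).
It fails at once if something else on the worktop is moved more than 15 mm (distance of any of cup_a, cup_b, saucers, date_bowl, sugar_jar, milk_jug, brush from where it was at the start of the episode above 0.015 m).
It also fails if it takes over 72 s, if anything falls off the work surface, if the arm or the gripper's body presses on something with over 40 N, if the wrist force passes 120 N, or if a joint passes its speed limit or range.

### The arm

A 6-joint arm with a two-finger parallel gripper is mounted at the origin on the work surface. World frame = base frame: x ahead of the robot, y to its left, z up, the work surface at z = 0. Lengths are in m, angles in degrees, forces in N, time in s.
With the tool pointing down it reaches from about 0.3 to 0.75 m from the base axis. Payload 8.5 kg.
Tool frame: the origin (TCP) lies midway between the tips of the shut fingers; the grasp point (between the pads) lies 19 mm behind it; z points along the fingers, y is the line along which they close (so a half turn about z gives the same grasp; the last joint's range is limited). The gripper opens to 85 mm and grips with 20 to 120 N. Pads are 22 mm wide; open, the fingers measure 114 mm over their backs; the gripper's body (76 mm by 85 mm) begins 54 mm behind the grasp point. The pads swing forward as they close: fully open they stand 13 mm farther back than shut.
Start: joints at [-84.815, 21.807, 74.336, -0, 83.858, -12.336], TCP at [0.166, -0.524, 0.231] pointing down, gripper open.
Joint ranges: [-178.18, 178.18], [-50.72, 133.34], [12.68, 142.11], [-81.47, 261.47], [9.98, 163.14], [-165.26, 165.26]. Speed limits (degrees/s): [136.94, 136.94, 180, 180, 180, 180].

### API

Orientations are given as a 3x3 rotation matrix whose columns are the frame's x, y, z axes.
In Python, from rig import env gives the robot as it stands. The module is installed in compiled form; this text tells all that it offers.
- The arm moves only by the tool jog_arm, never from a script. Its argument "targets" is a list of rows, each a list of 6 numbers: the shift along the tool's x, y, z in cm, then the turn, a rotation vector about the tool's x, y, z in degrees. A call has 1 to 8 rows; each row is the pose to reach, as a shift and turn from the pose commanded when the call began, along the tool's axes at that moment; what a row does not reach only later rows make up. A row lasts 1/12 s, in which the tool goes at most 41.7 mm and 7.16 degrees, less where a joint would pass 70% of its speed; a pose out of reach is approached as far as the arm can. A call with a gripper value outside its range is refused whole. "hand" is the opening, from 0 (shut) to 1 (fully open), set as the call begins (left out, the last holds). The fingers move at their own pace and stop on an object; "newtons" is the grip in N (left out, the last holds). Time passes only in rows, so rows that repeat a pose let the fingers close. It gives the time, the measured TCP pose, the force, the opening and the grip force at its end, in the units of the state.
- env.observe(): the state, without advancing time (a new reading comes with each control period).
- env.get_image(name): name is "scene" or "top" or "wrist"; returns a dict with "frame" (480x640x3 uint8, red, green, blue), "depth" (480x640 float32, m along the optical axis (not along the pixel's ray), 0 where there is no reading), "fovy" (degrees; the focal length in pixels is half the picture's height over the tangent of half this angle, whatever the lens; pixels are square), "cx", "cy" (the principal point, pixels), "cam_to_world" (4x4, takes a point from camera to world coordinates). Camera axes: x right, y down, z forward; pixel columns grow to the right and rows downward; lengths in m; the calibration is good to about 2 mm. A picture is of the moment at which its call begins.
- env.close_job(): hands the job in; it is judged then, once.
Trained networks look in the newest picture that a camera, given by its name, has taken for a name from the list of things; names that differ only in an ending like _2 or _b are one class to them, and where a whole thing is asked for, a point or a joint stands for the part that bears it (a point fixed in the world has none). Each returns a list of dicts, best first, with "score" (0 to 1); they miss things now and then, are a little off and sometimes report something else, mostly with a low value. They report only what shows in the picture. A call takes as long as a camera call. They do not tell look-alikes from the thing itself.
- env.regions_of(camera, target): "pixels" (480x640 bool, what is visible of it) and "point" ([row, column] in pixels, amid what is visible of it).
The state is a dict: "time_s": time; "q": joint angles; "qvel": joint speeds; "joint_efforts": joint torques, N m; "position": TCP position; "tool_rot": TCP orientation; "ft_force": force on the tool from outside, world axes, zero at the start; "wrist_torque": the same for the moment, N m; "grip_width": finger opening in m; "gripper_force": force on a finger pad.
Only numpy, scipy, OpenCV 4.12 (cv2) and the standard library are available. Lean on these libraries where they do the work, as an engineer would, in place of code of your own. Each camera call takes 0.05 s, during which the arm holds its last target. There are 200 camera calls.

## Working session

There is one attempt and no reset: what is moved stays moved. The work goes in short steps, Python scripts to look and compute and a tool call to move; the robot and the scene stay as the last step left them, time stands still between calls to the robot, and variables do not carry over. Pictures are saved under pics/ and viewed, at most 10 in all, crops included, and the job is handed in when it is done.

Besides the shell and the picture viewer there is one more tool, called after "Call:" as name([rows], argument=value, ...), one row to a line, values as JSON. jog_arm: Moves the arm, as the interface text tells. Its arguments: {"type":"object","properties":{"targets":{"type":"array","items":{"type":"array","items":{"type":"number"}}},"hand":{"type":"number"},"newtons":{"type":"number"}},"required":["targets"]}

```bash
mkdir -p pics; cat > h.py <<'E'
import numpy as np, cv2
from rig import env
def cloud(im):
    d=im["depth"];h,w=d.shape;f=h/2/np.tan(np.radians(im["fovy"])/2)
    v,u=np.mgrid[:h,:w]
    P=np.stack([(u-im["cx"])/f*d,(v-im["cy"])/f*d,d],-1)
    T=im["cam_to_world"];W=P@T[:3,:3].T+T[:3,3];W[d==0]=np.nan
    return W
E
python3 - <<'E'
from h import *
for c in("scene","top"):
    im=env.get_image(c);cv2.imwrite(f"pics/{c}.png",im["frame"][...,::-1])
    W=cloud(im);np.save(f"{c}.npy",W)
    print(c,im["cam_to_world"][:3,3].round(2))
    for n in("grinder","grounds_bin","lever_grip","cup_a","saucers","date_bowl","sugar_jar","milk_jug","brush"):
        for i,r in enumerate(env.regions_of(c,n)):
            p=W[r["pixels"]];p=p[np.isfinite(p[:,0])]
            if len(p)==0: continue
            print(n,round(r["score"],2),np.round(r["point"]),np.percentile(p,2,0).round(3),np.percentile(p,98,0).round(3))
            np.save(f"m_{c}_{n}_{i}.npy",r["pixels"])
s=env.observe();print(s["tool_rot"],s["position"])
E
```

```text
scene [0.7  0.86 0.88]
grounds_bin 0.64 [314. 307.] [ 0.536  0.045 -0.   ] [0.642 0.17  0.071]
grounds_bin 0.57 [370. 470.] [0.234 0.259 0.001] [0.363 0.376 0.071]
lever_grip 0.62 [192. 339.] [ 0.438 -0.348  0.006] [ 0.504 -0.063  0.226]
lever_grip 0.22 [313. 308.] [0.537 0.046 0.001] [0.642 0.17  0.071]
cup_a 0.83 [254. 221.] [ 0.754 -0.192  0.001] [ 0.804 -0.085  0.066]
cup_a 0.68 [346. 385.] [0.427 0.212 0.006] [0.481 0.267 0.066]
saucers 0.93 [443. 401.] [0.423 0.383 0.011] [0.528 0.489 0.044]
saucers 0.53 [313. 309.] [ 0.534  0.045 -0.   ] [0.642 0.17  0.071]
date_bowl 0.75 [410. 290.] [0.596 0.297 0.043] [0.735 0.434 0.096]
date_bowl 0.62 [313. 309.] [0.537 0.046 0.   ] [0.642 0.17  0.071]
sugar_jar 0.57 [183. 360.] [ 0.334 -0.373  0.007] [ 0.395 -0.313  0.097]
milk_jug 0.69 [254. 217.] [ 0.754 -0.143  0.005] [ 0.806 -0.085  0.066]
brush 0.72 [338. 234.] [0.748 0.075 0.006] [0.773 0.21  0.017]
top [ 0.24 -0.01  1.5 ]
grinder 0.79 [201. 375.] [ 0.488 -0.259  0.021] [ 0.657 -0.039  0.352]
grounds_bin 0.8 [220. 264.] [ 0.533  0.047 -0.004] [0.64  0.165 0.073]
grounds_bin 0.72 [352
[... 306 characters left out ...]
 0.209 -0.001] [0.485 0.264 0.068]
cup_a 0.7 [142. 348.] [ 0.748 -0.143  0.001] [ 0.805 -0.09   0.068]
saucers 0.91 [279. 127.] [0.419 0.377 0.016] [0.525 0.484 0.047]
date_bowl 0.94 [194. 153.] [0.592 0.287 0.058] [0.73  0.426 0.096]
sugar_jar 0.6 [300. 465.] [ 0.349 -0.377  0.039] [ 0.389 -0.322  0.101]
sugar_jar 0.33 [158. 248.] [0.744 0.072 0.003] [0.768 0.201 0.02 ]
milk_jug 0.86 [199. 500.] [ 0.58  -0.507 -0.001] [ 0.648 -0.426  0.081]
brush 0.83 [156. 251.] [0.744 0.07  0.004] [0.768 0.203 0.02 ]
[[ 9.53622719e-01  3.01004501e-01  1.52722071e-05]
 [ 3.01004500e-01 -9.53622718e-01  4.16484239e-05]
 [ 2.71002867e-05 -3.51198802e-05 -9.99999999e-01]] [ 0.16556996 -0.52445691  0.23130949]
```

View pics/scene.png

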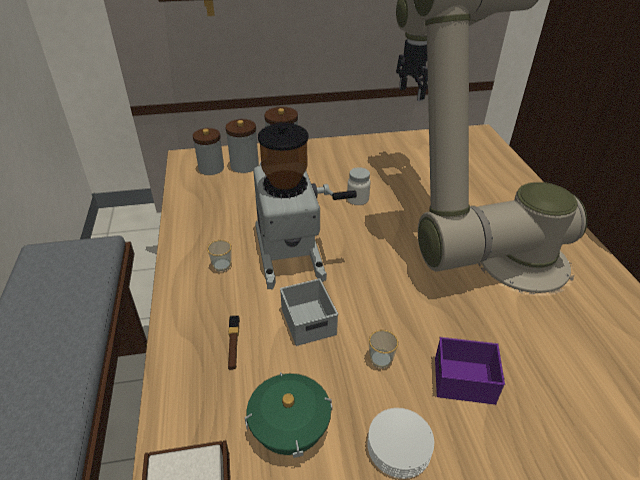

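View pics/top.png

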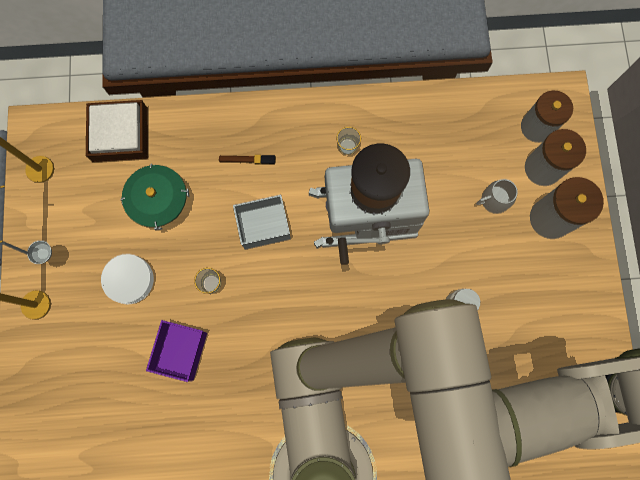

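```bash
python3 - <<'E'
from h import *
for c in("scene","top"):
    W=np.load(c+".npy")
    # bin rim
    for (x0,x1,y0,y1,z0,z1,n) in [(.5,.68,.02,.2,.055,.08,"bin"),(.35,.8,-.3,-.0,.195,.212,"headtop"),(.35,.8,-.3,0,.018,.034,"rails"),(.35,.8,-.3,0,.33,.38,"hoppertop"),(.40,.51,-.2,-.03,.18,.24,"grip")]:
        p=W[(W[...,0]>x0)&(W[...,0]<x1)&(W[...,1]>y0)&(W[...,1]<y1)&(W[...,2]>z0)&(W[...,2]<z1)]
        if len(p)<10: continue
        r=cv2.minAreaRect((p[:,:2]*1000).astype(np.float32))
        print(c,n,len(p),np.round(r[0],1),np.round(r[1],1),round(r[2],2),p.mean(0).round(4))
E
```

```text
scene bin 713 [588.9 105.7] [ 99.1 123.1] 9.45 [0.5871 0.1098 0.0648]
scene headtop 1500 [ 561.7 -154.2] [215.1 212.1] 2.47 [ 0.6065 -0.1019  0.2035]
scene rails 954 [640.  -99.6] [206.3 286.1] 51.77 [ 0.6302 -0.0932  0.0259]
scene hoppertop 1184 [ 604.3 -146.1] [107.6 113.7] 70.89 [ 0.6048 -0.1349  0.346 ]
scene grip 252 [ 477.3 -116.1] [ 55.8 111.4] 4.25 [ 0.4816 -0.0863  0.213 ]
top bin 438 [587.3 104.7] [100.2 117.2] 9.14 [0.5902 0.108  0.0676]
top headtop 3292 [ 557.8 -160. ] [218.6 214.5] 2.54 [ 0.5836 -0.1519  0.2039]
top rails 606 [ 662.6 -137. ] [275.3 249.6] 1.96 [ 0.5927 -0.0982  0.026 ]
top hoppertop 2642 [ 600.1 -151.9] [112.1 113.4] 85.39 [ 0.5983 -0.1517  0.3477]
top grip 447 [ 476.9 -121.6] [ 56.  115.1] 6.13 [ 0.4832 -0.1043  0.2094]
```

The scene picture shows the steel bin at (308,313) in front of the grinder, its mouth at about (292,270). The purple look-alike is at (470,370). Cup_b is at (383,348) and the lever grip at (345,195). The top view shows the bin at (263,221), the rail noses at (318,190) and (325,242), and the grip at (344,250).

```bash
python3 - <<'E'
from h import *
def box(W,x0,x1,y0,y1,z0,z1): return W[(W[...,0]>x0)&(W[...,0]<x1)&(W[...,1]>y0)&(W[...,1]<y1)&(W[...,2]>z0)&(W[...,2]<z1)]
S=np.load("scene.npy");T=np.load("top.npy")
def line(p,n):  # robust y=a x+b
    x,y=p.T;k=np.ones(len(x),bool)
    for _ in range(5):
        c=np.polyfit(x[k],y[k],1);r=y-np.polyval(c,x);k=abs(r)<max(.002,1.5*np.std(r[k]))
    print(n,"deg",np.degrees(np.arctan(c[0])).round(2),"at mean",x[k].mean().round(4),y[k].mean().round(4),k.sum(),"/",len(k),r[k].std().round(4))
line(box(S,.54,.66,-.07,-.03,.125,.195)[:,:2],"head front face y(x)")
for n,W in(("S",S),("T",T)):
    h=box(W,.515,.70,-.30,-.02,.198,.212)
    b=np.round(h[:,0]/.004).astype(int);line(np.array([[b_*.004,h[b==b_,1].max()] for b_ in np.unique(b)]),n+" top front edge y(x)")
    b=np.round(h[:,1]/.004).astype(int);line(np.array([[b_*.004,h[b==b_,0].min()] for b_ in np.unique(b)]),n+" -y side edge x(y)")
    line(np.array([[b_*.004,h[b==b_,0].max()] for b_ in np.unique(b)]),n+" +y side edge x(y)")
    h=box(W,.5,.7,-.25,-.05,.34,.37);(c,r)=cv2.minEnclosingCircle((h[:,:2]*1000).astype(np.float32));print("hopper",np.round(c,1),round(r,1))
    h=box(W,.40,.51,-.16,-.03,.19,.24);h=h[h[:,0]<.505];print("grip",np.percentile(h,[3,97],0).round(3))
    h=box(W,.5,.68,-.04,.04,.015,.034)
    for q in(h[h[:,0]<.59],h[h[:,0]>.61]):print("nose",len(q),np.percentile(q,[2,98],0).round(3) if len(q) else 0)
    # bin rim
    r=cv2.minAreaRect((box(W,.5,.68,.02,.2,.062,.078)[:,:2]*1000).astype(np.float32));print("rim",r)
line(box(S,.5,.68,.1,.2,.01,.06)[:,:2],"bin front y(x)")
E
```

```text
head front face y(x) deg 2.43 at mean 0.6011 -0.0495 889 / 1205 0.0011
S top front edge y(x) deg 1.47 at mean 0.5981 -0.0504 29 / 35 0.001
S -y side edge x(y) deg -37.14 at mean -0.1542 0.5887 25 / 53 0.0099
S +y side edge x(y) deg -2.28 at mean -0.1476 0.6665 40 / 53 0.0009
hopper [ 603.5 -147.4] 57.2
grip [[ 0.448 -0.126  0.195]
 [ 0.502 -0.063  0.226]]
nose 81 [[ 0.524 -0.039  0.016]
 [ 0.546 -0.014  0.029]]
nose 96 [[ 0.651 -0.039  0.016]
 [ 0.671 -0.007  0.029]]
rim ((588.9598388671875, 105.35400390625), (99.14186096191406, 122.29740142822266), 9.445280075073242)
T top front edge y(x) deg 2.08 at mean 0.5977 -0.0535 28 / 36 0.0008
T -y side edge x(y) deg -1.98 at mean -0.1571 0.5359 46 / 54 0.0009
T +y side edge x(y) deg 4.1 at mean -0.158 0.6102 54 / 54 0.049
hopper [ 600.8 -152.7] 57.5
grip [[ 0.446 -0.14   0.191]
 [ 0.499 -0.067  0.228]]
nose 73 [[ 0.522 -0.039  0.018]
 [ 0.543 -0.018  0.033]]
nose 88 [[ 0.648 -0.04   0.017]
 [ 0.668 -0.013  0.032]]
rim ((587.323486328125, 104.67030334472656), (100.06415557861328, 117.16669464111328), 9.014805793762207)
bin front y(x) deg 9.3 at mean 0.5805 0.1633 558 / 816 0.001
```

```bash
cat >> h.py <<'E'
from scipy.spatial.transform import Rotation as Ro
G=np.array([.598,-.050]);GA=2.2  # grinder origin, angle of its y axis from world x
u=np.array([np.sin(np.radians(GA)),-np.cos(np.radians(GA))]);v=np.array([np.cos(np.radians(GA)),np.sin(np.radians(GA))])
def to_g(p): d=np.asarray(p)[:2]-G; return np.array([d@u,d@v])
def from_g(a,b): return G+a*u+b*v
def down(yang): # tool y axis at world angle yang, pointing down
    a=np.radians(yang);y=[np.cos(a),np.sin(a),0];z=[0,0,-1];return np.c_[np.cross(y,z),y,z]
def rel(p,R,p0,R0): return np.r_[R0.T@(np.array(p)-p0)*100,np.degrees(Ro.from_matrix(R0.T@R).as_rotvec())].round(2)
E
python3 - <<'E'
from h import *
s=env.observe();p0,R0=s["position"],s["tool_rot"];R=down(9.2)
for p in[(.36,-.15,.25),(.40,.05,.25),(.575,.205,.24)]:print(rel(p,R,p0,R0))
E
```

```text
[ 29.81 -29.86  -1.87  -0.    -0.   -81.68]
[ 39.65 -47.73  -1.87  -0.    -0.   -81.68]
[ 61.   -57.24  -0.87  -0.    -0.   -81.68]
```

Call:
jog_arm([
  [30,-30,-2,0,0,-82],
  [30,-30,-2,0,0,-82],
  [30,-30,-2,0,0,-82],
  [30,-30,-2,0,0,-82],
  [30,-30,-2,0,0,-82],
  [30,-30,-2,0,0,-82],
  [30,-30,-2,0,0,-82],
  [30,-30,-2,0,0,-82],
], hand=0.5)

```text
time_s: 1.67
position: [0.3196, -0.2272, 0.2473]
tool_rot: [[0.256, 0.967, 0.0], [0.967, -0.256, -0.0], [-0.0, 0.001, -1.0]]
ft_force: [1.0, 0.1, 1.0]
grip_width: 0.0426
gripper_force: 0.0
```

```bash
python3 - <<'E'
from h import *
s=env.observe();p0,R0=s["position"],s["tool_rot"];R=down(9.2);print(p0,s["grip_width"],R0[:,1])
for p in[(.36,-.10,.25),(.40,.05,.25),(.575,.205,.24)]:print(rel(p,R,p0,R0))
E
```

```text
[ 0.31959144 -0.22718864  0.24733435] 0.0426323304811756 [ 9.66545471e-01 -2.56494636e-01  5.94837071e-04]
[ 13.33   0.64  -0.27   0.03   0.03 -24.06]
[ 28.85   0.66  -0.28   0.03   0.03 -24.06]
[ 4.832e+01  1.360e+01  7.200e-01  3.000e-02  3.000e-02 -2.406e+01]
```

Call:
jog_arm([
  [29,0.7,0,0,0,-24],
  [29,0.7,0,0,0,-24],
  [29,0.7,0,0,0,-24],
  [29,0.7,0,0,0,-24],
  [29,0.7,0,0,0,-24],
  [29,0.7,0,0,0,-24],
  [29,0.7,0,0,0,-24],
  [33,3.7,0,0,0,-24],
])

```text
time_s: 2.33
position: [0.4328, 0.0781, 0.2477]
tool_rot: [[-0.155, 0.988, 0.0], [0.988, 0.155, 0.0], [0.0, 0.0, -1.0]]
ft_force: [0.3, -1.2, 1.5]
grip_width: 0.0426
gripper_force: 0.0
```

```bash
python3 - <<'E'
from h import *
s=env.observe();p0,R0=s["position"],s["tool_rot"];R=down(9.2);print(p0,s["grip_width"],R0[:,1])
for p in[(.575,.205,.24),(.575,.205,.09)]:print(rel(p,R,p0,R0))
E
```

```text
[0.43280035 0.07810113 0.24770498] 0.042596469525319355 [9.87847239e-01 1.55427891e-01 5.39359193e-05]
[10.33 16.02  0.77  0.   -0.02 -0.26]
[10.32 16.02 15.77  0.   -0.02 -0.26]
```

Call:
jog_arm([
  [10.3,16,0.8,0,0,0],
  [10.3,16,0.8,0,0,0],
  [10.3,16,0.8,0,0,0],
  [10.3,16,0.8,0,0,0],
  [10.3,16,0.8,0,0,0],
  [10.3,16,4,0,0,0],
  [10.3,16,8,0,0,0],
  [10.3,16,10,0,0,0],
])

```text
time_s: 3.0
position: [0.5757, 0.2011, 0.1427]
tool_rot: [[-0.154, 0.988, -0.005], [0.988, 0.154, -0.001], [0.0, -0.005, -1.0]]
ft_force: [0.4, 0.0, -0.4]
grip_width: 0.0427
gripper_force: 0.0
```

```bash
python3 - <<'E'
from h import *
im=env.get_image("wrist");cv2.imwrite("pics/w1.png",im["frame"][...,::-1])
W=cloud(im)
p=W[(W[...,0]>.5)&(W[...,0]<.66)&(W[...,1]>.03)&(W[...,1]<.19)&(W[...,2]>.064)&(W[...,2]<.076)]
print(len(p),cv2.minAreaRect((p[:,:2]*1000).astype(np.float32)) if len(p)>5 else 0)
s=env.observe();p0,R0=s["position"],s["tool_rot"];R=down(9.2);print(p0,s["ft_force"])
for p in[(.576,.203,.015),(.573,.176,.015)]:print(rel(p,R,p0,R0))
E
```

```text
1227 ((589.5853881835938, 107.79081726074219), (95.67040252685547, 115.73204040527344), 11.140405654907227)
[0.5745172  0.20067966 0.1400286 ] [-1.17900415 -0.23604326 -4.33220014]
[ 2.00e-01  3.10e-01  1.25e+01 -6.10e-01 -1.00e-02 -3.70e-01]
[-2.420e+00 -4.000e-01  1.251e+01 -6.100e-01 -1.000e-02 -3.700e-01]
```

View pics/w1.png

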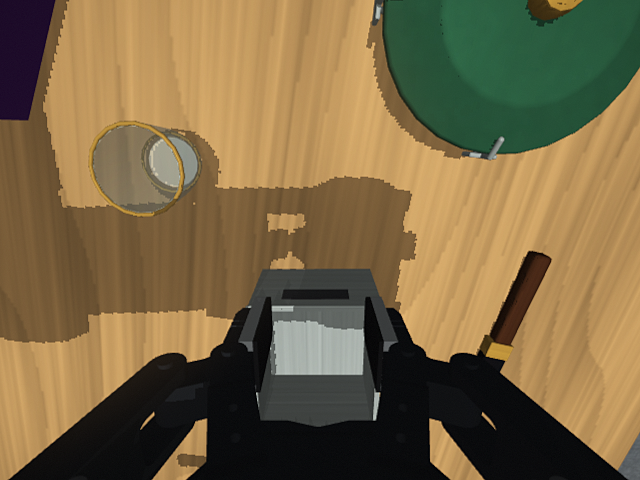

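The wrist view shows the bin between the fingers, with its front label at (315,293). Cup_b is at (150,168) and clear of the path. Next I go down behind the bin.

Call:
jog_arm([
  [0.3,0.2,4,0,0,0],
  [0.3,0.2,8,0,0,0],
  [0.3,0.2,11,0,0,0],
  [0.3,0.2,12.4,0,0,0],
  [0.3,0.2,12.4,0,0,0],
  [0.3,0.2,12.4,0,0,0],
])

```text
time_s: 3.55
position: [0.5792, 0.2042, 0.0238]
tool_rot: [[-0.153, 0.988, 0.001], [0.988, 0.153, 0.0], [0.0, 0.001, -1.0]]
ft_force: [0.3, -0.7, 0.9]
grip_width: 0.0428
gripper_force: 0.0
```

```bash
python3 - <<'E'
from h import *
s=env.observe();p0,R0=s["position"],s["tool_rot"];R=down(9.5);print(p0,s["ft_force"])
for y in(.19,.18,.176):print(rel((.578-.16*(.166-y)-.003+0,y,.015),R,p0,R0))
E
```

```text
[0.57920847 0.20420438 0.02382043] [ 0.27102311 -0.68701719  0.85492732]
[-1.4  -0.25  0.88  0.03  0.   -0.69]
[-2.36 -0.57  0.88  0.03  0.   -0.69]
[-2.75 -0.69  0.88  0.03  0.   -0.69]
```

Call:
jog_arm([
  [-1.4,-0.3,0.5,0,0,-0.5],
  [-1.9,-0.5,0.6,0,0,-0.5],
  [-2.3,-0.7,0.6,0,0,-0.5],
  [-2.6,-0.7,0.6,0,0,-0.5],
  [-2.8,-0.7,0.6,0,0,-0.5],
  [-2.8,-0.7,0.6,0,0,-0.5],
])

```text
time_s: 4.05
position: [0.5764, 0.1754, 0.0178]
tool_rot: [[-0.162, 0.987, 0.001], [0.987, 0.162, 0.0], [0.0, 0.001, -1.0]]
ft_force: [0.2, -0.0, 0.5]
grip_width: 0.0426
gripper_force: 0.0
```

```bash
cat > look.py <<'E'
from h import *
import sys
def fit(c="scene"):
    im=env.get_image(c)
    if len(sys.argv)>1: cv2.imwrite(f"pics/{sys.argv[1]}_{c}.png",im["frame"][...,::-1])
    W=cloud(im)
    r=[q["pixels"] for q in env.regions_of(c,"grounds_bin")]
    for m in r:
        p=W[m];p=p[(p[:,0]>.5)&(p[:,2]>.064)&(p[:,2]<.076)&(p[:,1]<.25)]
        if len(p)<60: continue
        q=cv2.minAreaRect((p[:,:2]*1000).astype(np.float32));print(c,np.round(q[0],1),np.round(q[1],1),round(q[2],1),"g:",(to_g(np.array(q[0])/1000)*1000).round(1));break
    f=W[(W[...,0]>.52)&(W[...,0]<.68)&(W[...,1]>-.1)&(W[...,1]<.25)&(W[...,2]>.012)&(W[...,2]<.055)]
s=env.observe();print(s["position"],s["ft_force"].round(1),"tcp g:",(to_g(s["position"])*1000).round(1),"yang",np.degrees(np.arctan2(s["tool_rot"][1,1],s["tool_rot"][0,1])).round(1))
fit("scene");fit("top")
E
python3 look.py a
```

```text
[0.57641405 0.17542902 0.01778473] [ 0.2 -0.   0.5] tcp g: [-226.1  -12.9] yang 9.3
scene [628.8 120.3] [148.8  45.9] 83.7 g: [-168.9   37.3]
top [590.2  89.6] [99.7 89.2] 9.0 g: [-139.8   -2.5]
```

```bash
python3 - <<'E'
from h import *
s=env.observe();p0,R0=s["position"],s["tool_rot"]
for t in np.linspace(0,1,13)[1:]:
    q=from_g(-.226+.06*t,-.0129*(1-t));print(rel((*q,.018),down(GA+7.1*(1-t)),p0,R0))
E
```

```text
[-0.54  0.08 -0.09  0.01  0.01  0.62]
[-1.05  0.12 -0.09  0.01  0.01  1.21]
[-1.56  0.17 -0.09  0.01  0.01  1.8 ]
[-2.07  0.21 -0.09  0.01  0.01  2.39]
[-2.58  0.26 -0.09  0.01  0.01  2.99]
[-3.09  0.3  -0.09  0.01  0.01  3.58]
[-3.6   0.35 -0.09  0.01  0.01  4.17]
[-4.11  0.39 -0.09  0.01  0.01  4.76]
[-4.62  0.44 -0.09  0.01  0.01  5.35]
[-5.13  0.48 -0.09  0.01  0.01  5.94]
[-5.63  0.53 -0.09  0.01  0.01  6.54]
[-6.14  0.57 -0.09  0.01  0.01  7.13]
```

Call:
jog_arm([
  [-0.5,0.1,0,0,0,0.6],
  [-1.0,0.1,0,0,0,1.2],
  [-1.6,0.2,0,0,0,1.8],
  [-2.1,0.2,0,0,0,2.4],
  [-2.6,0.3,0,0,0,3.0],
  [-3.1,0.3,0,0,0,3.6],
  [-3.6,0.4,0,0,0,4.2],
  [-4.1,0.4,0,0,0,4.8],
])

```text
time_s: 4.92
position: [0.5868, 0.1351, 0.017]
tool_rot: [[-0.078, 0.997, 0.0], [0.997, 0.078, -0.0], [-0.0, 0.0, -1.0]]
ft_force: [0.4, 2.7, 0.8]
grip_width: 0.0428
gripper_force: 0.0
```

Call:
jog_arm([
  [-0.5,0.1,0,0,0,0.6],
  [-1.0,0.2,0,0,0,1.2],
  [-1.5,0.3,0,0,0,1.8],
  [-2.0,0.4,0,0,0,2.4],
  [-2.0,0.4,0,0,0,2.4],
])

```text
time_s: 5.33
position: [0.5925, 0.1149, 0.017]
tool_rot: [[-0.035, 0.999, 0.0], [0.999, 0.035, -0.0], [-0.0, 0.0, -1.0]]
ft_force: [0.2, -0.1, -0.2]
grip_width: 0.0428
gripper_force: 0.0
```

```bash
python3 look.py b
```

```text
[0.59246165 0.1148503  0.0169792 ] [ 0.2 -0.1 -0.2] tcp g: [-164.9    0.8] yang 2.0
scene [596.4  55.8] [ 97.4 144.2] 2.1 g: [-105.7    2.5]
top [595.5  23.9] [99.6 81.5] 0.7 g: [-73.9   0.3]
```

View pics/b_top.png

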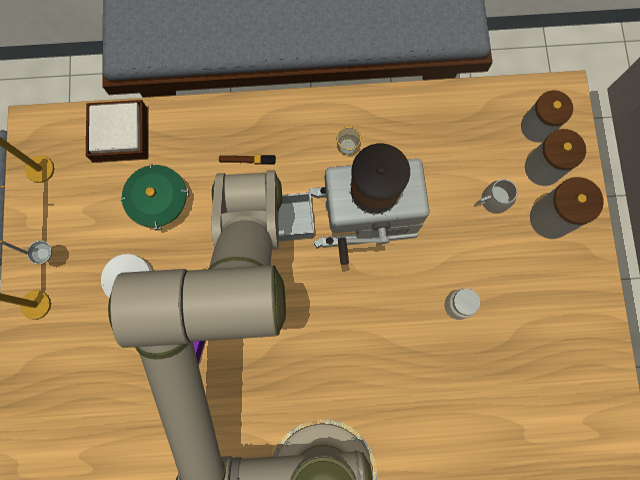

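The top view shows the bin squarely aligned between the rail noses, with its visible end at (298,215). I'll tilt the tool back 12° so the wrist clears the head, then push on.

Call:
jog_arm([
  [0,0,0,0,-6,0],
  [0,0,0,0,-12,0],
  [-0.7,0,0,0,-12,0],
  [-1.4,0,0,0,-12,0],
  [-2.1,0,0,0,-12,0],
  [-2.8,0,0,0,-12,0],
  [-3.5,0,0,0,-12,0],
  [-4.0,0,0,0,-12,0],
])

```text
time_s: 6.2
position: [0.5936, 0.0744, 0.017]
tool_rot: [[-0.035, 0.999, 0.007], [0.978, 0.035, -0.207], [-0.208, -0.0, -0.978]]
ft_force: [0.7, 1.4, -1.8]
grip_width: 0.0426
gripper_force: 0.7
```

```bash
python3 look.py c; python3 - <<'E'
from h import *
s=env.observe();p0,R0=s["position"],s["tool_rot"];R=down(GA)@Ro.from_euler('y',-12,degrees=True).as_matrix()
print(p0,s["ft_force"])
for g in(-.12,-.1,-.09,-.08,-.07,-.062):print(g,rel((*from_g(g,0),.018),R,p0,R0))
E
```

```text
[0.59360398 0.07438581 0.01700409] [ 0.7  1.4 -1.8] tcp g: [-124.5    0.4] yang 2.0
scene [637.7   9. ] [118.5  29.5] 85.1 g: [-57.4  41.9]
top [596.7   5. ] [ 99.5 116.8] 1.9 g: [-55.    0.9]
[0.59374554 0.07551273 0.01718901] [ 0.07686239  0.68358166 -0.40856796]
-0.12 [-0.56 -0.06  0.04 -0.01  0.   -0.13]
-0.1 [-2.52 -0.05  0.45 -0.01  0.   -0.13]
-0.09 [-3.5  -0.05  0.66 -0.01  0.   -0.13]
-0.08 [-4.48 -0.05  0.87 -0.01  0.   -0.13]
-0.07 [-5.45 -0.04  1.08 -0.01  0.   -0.13]
-0.062 [-6.24 -0.04  1.24 -0.01  0.   -0.13]
```

View pics/c_scene.png

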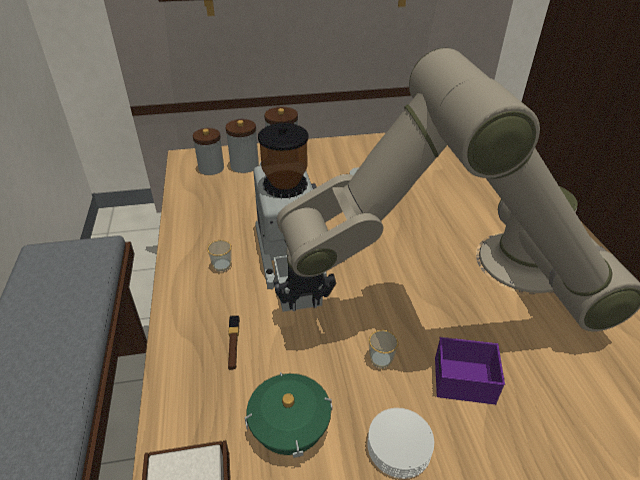

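The scene view shows the bin entering between the rails (295,265), with the wrist clear of the head and the lever. I keep pushing.

Call:
jog_arm([
  [-0.7,0,0.1,0,0,0],
  [-1.4,0,0.2,0,0,0],
  [-2.1,0,0.4,0,0,0],
  [-2.8,0,0.5,0,0,0],
  [-3.5,0,0.7,0,0,0],
  [-4.1,0,0.8,0,0,0],
  [-4.5,0,0.9,0,0,0],
  [-4.7,0,0.9,0,0,0],
])

```text
time_s: 7.07
position: [0.5954, 0.0274, 0.018]
tool_rot: [[-0.035, 0.999, 0.007], [0.977, 0.036, -0.208], [-0.208, -0.0, -0.978]]
ft_force: [0.8, 2.0, -1.0]
grip_width: 0.0428
gripper_force: 0.7
```

```bash
python3 look.py d; python3 - <<'E'
from h import *
s=env.observe();p0,R0=s["position"],s["tool_rot"];R=down(GA)@Ro.from_euler('y',-12,degrees=True).as_matrix()
print(p0,s["ft_force"])
for g in(-.07,-.065,-.062,-.06):print(g,rel((*from_g(g,0),.018),R,p0,R0))
E
```

```text
[0.5953823  0.02742136 0.01795135] [ 0.8  2.  -1. ] tcp g: [-77.5   0.4] yang 2.1
scene [638.4 -37.9] [119.3  28.2] 85.6 g: [-10.5  40.8]
top [597.7 -18.3] [100.7  70.6] 2.7 g: [-31.7   0.9]
[0.59532135 0.02800821 0.01790728] [ 0.29720146  0.03616156 -0.32140065]
-0.07 [-0.79 -0.03  0.16 -0.04  0.02 -0.08]
-0.065 [-1.28 -0.03  0.26 -0.04  0.02 -0.08]
-0.062 [-1.57 -0.03  0.33 -0.04  0.02 -0.08]
-0.06 [-1.77 -0.03  0.37 -0.04  0.02 -0.08]
```

Call:
jog_arm([
  [-0.4,0,0.1,0,0,0],
  [-0.7,0,0.15,0,0,0],
  [-0.9,0,0.2,0,0,0],
  [-1.1,0,0.25,0,0,0],
  [-1.3,0,0.3,0,0,0],
  [-1.4,0,0.3,0,0,0],
  [-1.5,0,0.3,0,0,0],
  [-1.5,0,0.3,0,0,0],
])

```text
time_s: 7.93
position: [0.5958, 0.0126, 0.0181]
tool_rot: [[-0.036, 0.999, 0.007], [0.977, 0.037, -0.208], [-0.208, -0.0, -0.978]]
ft_force: [0.5, 0.4, -0.5]
grip_width: 0.0428
gripper_force: 0.3
```

Call:
jog_arm([
  [-0.1,0,0,0,0,0],
  [-0.2,0,0,0,0,0],
  [-0.3,0,0.05,0,0,0],
  [-0.4,0,0.1,0,0,0],
])

```text
time_s: 8.27
position: [0.596, 0.0101, 0.0183]
tool_rot: [[-0.036, 0.999, 0.008], [0.978, 0.037, -0.205], [-0.206, 0.001, -0.979]]
ft_force: [-1.3, 15.3, 7.0]
grip_width: 0.0425
gripper_force: 7.6
```

Call:
jog_arm([
  [-0.1,0,0,0,0,0],
  [-0.1,0,0,0,0,0],
  [0.3,0,0,0,0,0],
  [1.0,0,0,0,0,0],
  [3,0,-0.5,0,0,0],
  [5,0,-1,0,0,0],
  [7,0,-1.5,0,0,0],
])

```text
time_s: 8.85
position: [0.5935, 0.0809, 0.0181]
tool_rot: [[-0.035, 0.999, 0.008], [0.977, 0.036, -0.208], [-0.208, 0.0, -0.978]]
ft_force: [-1.1, -0.2, 0.7]
grip_width: 0.0428
gripper_force: 0.0
```

```bash
python3 look.py e; python3 - <<'E'
from h import *
im=env.get_image("wrist")
W=cloud(im)
p=W[(W[...,0]>.52)&(W[...,0]<.68)&(W[...,1]>-.05)&(W[...,1]<.03)&(W[...,2]>.064)&(W[...,2]<.076)]
if len(p)>10:
    q=cv2.minAreaRect((p[:,:2]*1000).astype(np.float32));print(q)
for im in (im,env.get_image("scene")):
    W=cloud(im)
    p=W[(W[...,0]>.55)&(W[...,0]<.64)&(W[...,1]>-.03)&(W[...,1]<.03)&(W[...,2]>.015)&(W[...,2]<.06)]
    if len(p)>20:
        g=np.array([to_g(a) for a in p]);k=g[:,0]<np.percentile(g[:,0],5)+.006
        c=np.polyfit(g[k,1],g[k,0],1);print("front face g x",np.median(g[k,0]),"slope",c[0],k.sum())
E
```

```text
[0.5934882  0.08089515 0.01809779] [-1.1 -0.2  0.7] tcp g: [-131.     0.5] yang 2.1
scene [631.9 -53.6] [ 35.6 120.1] 1.6 g: [ 4.9 33.7]
front face g x -0.04973870275765978 slope -0.0005007807867479971 1657
front face g x -0.05045808620330724 slope 0.03168074723272849 73
```

View pics/e_scene.png

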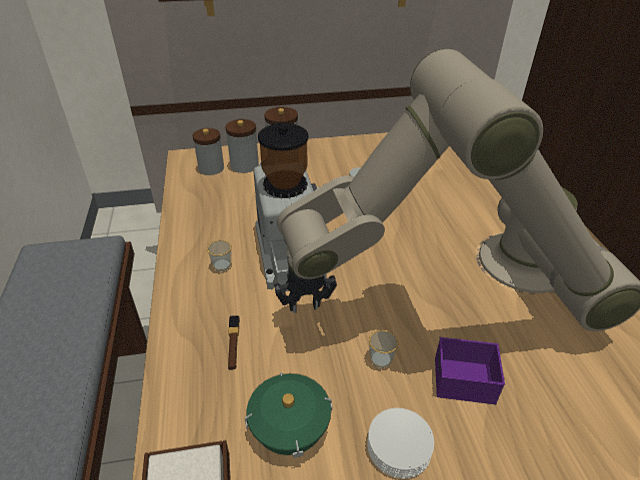

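Front face at x ≈ −50 mm and square, so the bin is home (in the picture it is hidden behind the gripper at (305,290)). Next is the lever.

```bash
python3 - <<'E'
from h import *
s=env.observe();p0,R0=s["position"],s["tool_rot"];R=down(GA)
for p in[(.58,.09,.17),(.47,.085,.29),(*from_g(.014,-.134),.29)]:print(p,rel(p,R,p0,R0))
E
```

```text
(0.58, 0.09, 0.17) [ -2.09  -1.32 -15.09  -0.02  12.02  -0.12]
(0.47, 0.085, 0.29) [-4.690e+00 -1.233e+01 -2.680e+01 -2.000e-02  1.202e+01 -1.200e-01]
(np.float64(0.4646361985282019), np.float64(-0.06913364724747637), 0.29) [-1.974e+01 -1.342e+01 -2.360e+01 -2.000e-02  1.202e+01 -1.200e-01]
```

Call:
jog_arm([
  [-0.6,-0.4,-4,0,0,0],
  [-1.1,-0.9,-8,0,0,0],
  [-2.1,-1.3,-15,0,0,0],
  [-2.1,-1.3,-15,0,0,0],
  [-4.7,-12.3,-27,0,12,0],
  [-4.7,-12.3,-27,0,12,0],
  [-4.7,-12.3,-27,0,12,0],
  [-4.7,-12.3,-27,0,12,0],
], hand=0)

```text
time_s: 9.82
position: [0.4687, 0.0843, 0.2935]
tool_rot: [[-0.034, 0.999, 0.0], [0.999, 0.034, 0.0], [0.0, 0.0, -1.0]]
ft_force: [1.2, 0.6, 1.1]
grip_width: 0.0004
gripper_force: 0.0
```

```bash
python3 - <<'E'
from h import *
s=env.observe();p0,R0=s["position"],s["tool_rot"];R=down(GA);print(s["grip_width"])
for p in[(*from_g(.014,-.134),.29)]:print(p,rel(p,R,p0,R0))
E
python3 look.py f
```

```text
0.0003742434320097692
(np.float64(0.4646361985282019), np.float64(-0.06913364724747637), 0.29) [-15.32  -0.93   0.35   0.02  -0.    -0.26]
[0.4687259  0.08428675 0.29353781] [1.2 0.6 1.1] tcp g: [-139.2 -124. ] yang 1.9
scene [600.3 -54.3] [ 99.1 118.5] 2.3 g: [4.4 2.1]
top [597.3 -26.7] [99.2 53. ] 3.1 g: [-23.4   0.2]
```

Call:
jog_arm([
  [-15.3,-0.9,0,0,0,0],
  [-15.3,-0.9,0,0,0,0],
  [-15.3,-0.9,0,0,0,0],
  [-15.3,-0.9,0,0,0,0],
  [-15.3,-0.9,2,0,0,0],
  [-15.3,-0.9,4,0,0,0],
  [-15.3,-0.9,4,0,0,0],
])

```text
time_s: 10.6
position: [0.4656, -0.0678, 0.2473]
tool_rot: [[-0.035, 0.999, -0.009], [0.999, 0.035, 0.004], [0.004, -0.009, -1.0]]
ft_force: [-0.2, -0.3, -0.0]
grip_width: -0.0002
gripper_force: 0.0
```

```bash
python3 - <<'E'
from h import *
s=env.observe();print(s["position"],to_g(s["position"]),s["ft_force"])
im=env.get_image("scene");f=im["frame"][110:290,200:440,::-1];cv2.imwrite("pics/g.png",cv2.resize(f,None,fx=3,fy=3,interpolation=cv2.INTER_CUBIC))
E
```

```text
[ 0.46559126 -0.06776026  0.24732197] [ 0.01266429 -0.13299292] [-0.20816601 -0.3307446  -0.02846909]
```

View pics/g.png

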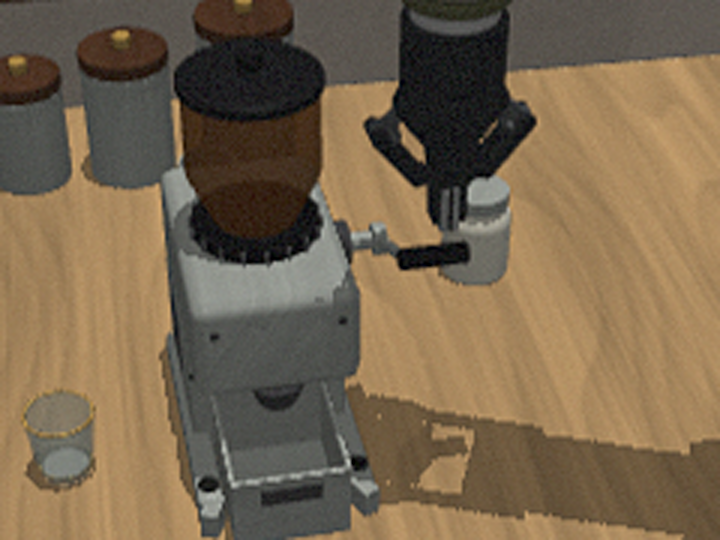

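The crop shows the bin home and square in the bay at (285,460). The shut fingertips at (447,215) are above the black grip at (433,255). Now I press.

Call:
jog_arm([
  [0.1,0,1.5,0,0,0],
  [0,0,3,0,0,0],
  [0,0,4,0,0,0],
  [0,0,5,0,0,0],
  [0,0,6,0,0,0],
  [0,0,7,0,0,0],
  [0,0,8,0,0,0],
])

```text
time_s: 11.23
position: [0.4678, -0.0666, 0.1727]
tool_rot: [[-0.038, 0.999, 0.002], [0.999, 0.038, 0.001], [0.001, 0.002, -1.0]]
ft_force: [-0.2, 4.4, 5.4]
grip_width: 0.0
gripper_force: 2.7
```

Call:
jog_arm([
  [0,0,0.7,0,0,0],
  [0,0,1.4,0,0,0],
  [0,0,1.9,0,0,0],
  [0,0,2.2,0,0,0],
  [0,0,2.4,0,0,0],
  [0,0,2.6,0,0,0],
  [0,0,2.6,0,0,0],
])

```text
time_s: 11.82
position: [0.4675, -0.0678, 0.1479]
tool_rot: [[-0.037, 0.999, 0.003], [0.999, 0.037, -0.002], [-0.002, 0.003, -1.0]]
ft_force: [-2.5, -2.5, 18.1]
grip_width: 0.0
gripper_force: 9.1
```

Call:
jog_arm([
  [0,0,0.1,0,0,0],
  [0,0,0.1,0,0,0],
  [0,0,-1,0,0,0],
  [0,0,-4,0,0,0],
  [0,0,-8,0,0,0],
  [2,0,-12,0,0,0],
  [5,0,-12,0,0,0],
  [5,0,-12,0,0,0],
])

```text
time_s: 12.48
position: [0.4647, -0.0139, 0.2681]
tool_rot: [[-0.04, 0.999, 0.003], [0.999, 0.04, 0.001], [0.001, 0.003, -1.0]]
ft_force: [-0.6, 0.4, -0.5]
grip_width: 0.0
gripper_force: 0.0
```

```bash
python3 look.py h; python3 - <<'E'
from h import *
im=env.get_image("scene");W=cloud(im)
p=W[(W[...,0]>.44)&(W[...,0]<.505)&(W[...,1]>-.1)&(W[...,1]<-.03)&(W[...,2]>.1)&(W[...,2]<.24)];print("grip",np.percentile(p,[5,50,95],0).round(3))
f=im["frame"][110:290,200:440,::-1];cv2.imwrite("pics/i.png",cv2.resize(f,None,fx=3,fy=3,interpolation=cv2.INTER_CUBIC))
E
```

```text
[ 0.46466669 -0.01387244  0.26805326] [-0.6  0.4 -0.5] tcp g: [ -41.2 -131.8] yang 2.3
scene [601.9 -55.7] [ 96.5 120.8] 1.3 g: [5.9 3.7]
grip [[ 0.45  -0.092  0.135]
 [ 0.48  -0.067  0.145]
 [ 0.501 -0.061  0.152]]
```

View pics/i.png

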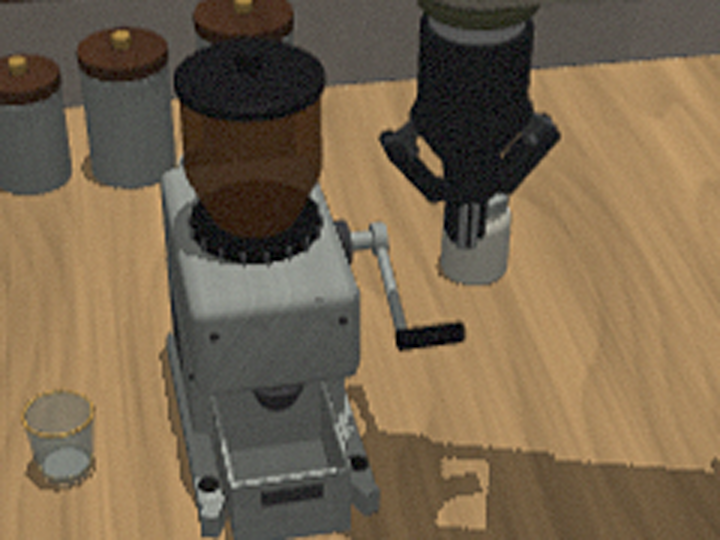

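The crop shows the lever down, its grip at (430,335) and its top at z ≈ 0.148. The bin is home at (285,460), and the arm touches nothing.

```bash
python3 -c "
from rig import env
print(env.close_job())"
```

```text
the job is handed in; nothing more can be done
None
```

The job is handed in, with no verdict returned: the cameras and force readings showed the bin square and home against the stop, the lever then pressed fully down, and the arm clear of everything.

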